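# Feed a gel card from the loading carriage into the one empty rack slot

### The arm

A 6-joint arm with a two-finger parallel gripper is mounted at the origin on the work surface. World frame = base frame: x ahead of the robot, y to its left, z up, the work surface at z = 0. Lengths are in m, angles in rad, forces in N, time in s.
With the tool pointing down it reaches from about 0.25 to 0.725 m from the base axis. Payload 4 kg.
Tool frame: the origin (TCP) lies midway between the tips of the shut fingers; the grasp point (between the pads) lies 19 mm behind it; z points along the fingers, y is the line along which they close (so a half turn about z gives the same grasp; the last joint's range is limited). The gripper opens to 85 mm and grips with 20 to 120 N. Pads are 22 mm wide; open, the fingers measure 114 mm over their backs; the gripper's body (76 mm by 85 mm) begins 54 mm behind the grasp point. The pads swing forward as they close: fully open they stand 13 mm farther back than shut.
Start: joints at [-1.15, 0.241, 0.005, 1.335, 0, 1.571], TCP at [0.204, -0.456, 0.231] pointing down, gripper open.
Joint ranges: [-2.72, 2.72], [-1.05, 1.87], [-1.09, 1.28], [-1.99, 2.15], [-1.42, 1.44], [-3.14, 3.14]. Speed limits (rad/s): [2.79, 2.79, 3.14, 3.14, 3.14, 3.14].

### API

Orientations are given as a unit quaternion [x, y, z, w].
In Python, from workcell import get_obs, camera, job_done, silhouettes gives the robot as it stands. The module is installed in compiled form; this text tells all that it offers.
- The arm moves only by the tool drive_tool, never from a script. Its argument "increments" is a list of rows, each a list of 3 entries, a list of its own where there are three numbers: the shift along the world's x, y, z in mm, then the turn, a rotation vector about the world's x, y, z in degrees, then the opening, from 0 (shut) to 1 (fully open). A call has 1 to 8 rows; each row shifts and turns the commanded pose from where the row before left it; what a row does not reach is not made up. A row lasts 1/12 s, in which the tool goes at most 41.7 mm and 7.16 degrees, less where a joint would pass 70% of its speed; a pose out of reach is approached as far as the arm can. A call is refused whole if a number of a shift passes 41.7 or a number of a turn 7.16, either way. A call with a gripper value outside its range is refused whole. The fingers move at their own pace and stop on an object; the grip force is fixed at half the most. Time passes only in rows, so rows that do not move let the fingers close. It gives the time, the measured TCP pose, the force, the opening and the grip force at its end, in the units of the state.
- get_obs(): the state, without advancing time (a new reading comes with each control period).
- camera(name): name is "scene" or "side" or "wrist"; returns a dict with "image" (400x640x3 uint8, red, green, blue), "K" (3x3 intrinsics, pixels), "k1" (the pictures are not rectified: a ray, as slopes to the right and down, at radius r is drawn at 1 + k1 r^2 times it, then the intrinsics apply), "view" (4x4, takes a point from world to camera coordinates). Camera axes: x right, y down, z forward; pixel columns grow to the right and rows downward; lengths in m; the calibration is good to about 2 mm. A picture is of the moment at which its call begins. There is no depth.
- job_done(): hands the job in; it is judged then, once.
Trained networks look in a picture, given as the dict that the camera call returned (one of the last four; its "shot" number tells which), for a name from the list of things; names that differ only in an ending like _2 or _b are one class to them, and where a whole thing is asked for, a point or a joint stands for the part that bears it (a point fixed in the world has none). Each returns a list of dicts, best first, with "conf" (0 to 1); they miss things now and then, are a little off and sometimes report something else, mostly with a low value. They report only what shows in the picture. A call takes as long as a camera call.
- silhouettes(query, picture): "region" (400x640 bool, what is visible of it) and "bbox" ([left, top, right, bottom] in pixels, round what is visible of it).
The state is a dict: "clock": time; "joint_pos": joint angles; "joint_vel": joint speeds; "tau": joint torques, N m; "eef_pos": TCP position; "tool_rot": TCP orientation; "ft_force": force on the tool from outside, world axes, zero at the start; "ft_torque": the same for the moment, N m; "grip_width": finger opening in m; "grasp_force": force on a finger pad.
Only numpy, scipy, OpenCV 4.12 (cv2) and the standard library are available. Lean on these libraries where they do the work, as an engineer would, in place of code of your own. Each camera call takes 0.05 s, during which the arm holds its last target. There are 200 camera calls.

### The job

Slide the loading carriage by its red handle until the gel card it carries faces the one empty slot of the rack, then push the card out of the carriage and fully home into that slot, without lifting it out. Finally slide the empty carriage all the way back to the left end of its travel (as the robot sees it, beside the white housing), let go, and leave the other cards and everything else on the counter where they are.

Things in the scene. Friction and masses are not known exactly. Their poses are not given: they have to be found in the camera images.
- rack: Fixed card rack, grey base 244 x 245 x 12 mm. Origin: on the counter, in the plane of the slots' front ends. x runs into the slots, away from the robot; y left along the carriage's travel; z up; turned up to 0.25 rad. Five slots along x at y = 24, 6, -12, -30, -48 mm. White housing at the left: x 0 to 112, y 40 to 134 mm, top z = 59 mm; it blocks the card while the carriage is parked.
- slots (a point): Middle of the slots' front ends (rack y = -12 mm), on their floor, z = 19 mm above the counter; axes as the rack. Each slot runs from x = 0 to a rigid stop wall at x = 102 mm (top 58 mm above the counter), is 7.5 mm wide with rounded entrances (radius 5 mm), between blue walls 24 mm high (tops 43 mm above the counter), open above.
- carriage (a joint): Loading carriage, slides along the rack's y before the slots. 0 = left (+y) end (parked), grows to the right (-y), end stop at 0.128 m. At value q its channel lies at rack y = 60 mm - q. Stays where left (friction 1.5 N). Starts parked at 0. Aluminium plate, top z = 20 mm, rack x -114 to -4 mm, 30 mm to the right and 70 mm to the left of the channel.
- channel (a point): Middle of the carriage's channel, on its floor (z = 20 mm above the counter). The channel runs along the rack's x, from 52 mm behind to 52 mm ahead of this point, 7.5 mm wide between black walls 6 mm thick and 24 mm high (tops at z = 44 mm), open above and in front; at the rear (robot side) only an 8 mm high lip. Axes as the rack.
- handle (a point): Centre of the top of the red handle: an upright block, 30 mm along the rack's x, 14 mm along its y, top at z = 76 mm above the counter, bottom at z = 20 mm. 50 mm to the left (+y) of the channel and moves with the carriage. Can be pinched from above across its 14 mm, or pushed from the side.
- card: The gel card to load: stiff white plastic card with a yellow band on top, 100 mm long (its x), 5 mm thick (its y), 48 mm high (its z), about 30 g. Origin: centre of its underside. It starts standing on its long edge in the carriage channel, its top 24 mm above the channel walls, length along the rack's x. It slides freely.
- empty_slot: The one slot without a card: flat green strip on its floor (98 x 6 mm). Origin: where the underside centre of a card fully home lies, rack x = 51.5 mm, z = 19 mm above the counter; axes as the rack. A card fully home has its rear edge level with the other cards', 1.5 mm inside the slot's front end; it meets the stop wall 0.5 mm further on.
- neighbour0: One of four like cards (red band on top, 100 x 5 x 48 mm, loose) already home in the other slots. Origin: centre of its underside.
- neighbour1: One of four like cards (red band on top, 100 x 5 x 48 mm, loose) already home in the other slots. Origin: centre of its underside.
- neighbour2: One of four like cards (red band on top, 100 x 5 x 48 mm, loose) already home in the other slots. Origin: centre of its underside.
- neighbour3: One of four like cards (red band on top, 100 x 5 x 48 mm, loose) already home in the other slots. Origin: centre of its underside.
- reagent: White bottle, blue cap, radius 32, height 150 mm, loose, at the left of the counter. Origin: centre of its base.
- jar: Amber jar, red cap, radius 30, height 75 mm, loose, at the left. Origin: centre of its base.
- pipette: White pipette lying on the counter at the right, 240 mm long, 22 mm thick, loose. Origin: on the counter below the middle of its thick handle; x towards the tip.
- tip_box: Blue box 120 x 80 x 60 mm, loose, at the right. Origin: centre of its underside.

How it is judged:
By the outcome, as a careful person would: the job done as asked, in the order asked, and still so for the second after the job is handed in, with the robot touching nothing.
It also fails if it takes over 56 s, if anything falls off the work surface, if the arm or the gripper's body presses on something with over 40 N, if the wrist force passes 120 N, or if a joint passes its speed limit or range.

## Working session

There is one attempt and no reset: what is moved stays moved. The work goes in short steps, Python scripts to look and compute and a tool call to move; the robot and the scene stay as the last step left them, time stands still between calls to the robot, and variables do not carry over. Pictures are saved under pics/ and viewed, at most 12 in all, crops included, and the job is handed in when it is done.

Besides the shell and the picture viewer there is one more tool, called after ">>>" as name(argument=value, ...) on one line, values as JSON. drive_tool: Moves the arm, as the interface text tells. Its arguments: {"type":"object","properties":{"increments":{"type":"array"}},"required":["increments"]}

```bash
mkdir -p pics
cat > h.py <<'E'
import numpy as np,cv2,pickle
from workcell import get_obs,camera,silhouettes
def proj(c,P):
    P=np.atleast_2d(P);V=np.array(c["view"]);K=np.array(c["K"])
    q=P@V[:3,:3].T+V[:3,3];s=q[:,:2]/q[:,2:]
    s=s*(1+c["k1"]*(s**2).sum(1,keepdims=True))
    return s@K[:2,:2].T+K[:2,2]
def ray(c,px):
    V=np.array(c["view"]);K=np.array(c["K"])
    d=(np.array(px,float)-K[:2,2])/np.array([K[0,0],K[1,1]]);s=d.copy()
    for _ in range(30): s=d/(1+c["k1"]*(s**2).sum())
    R=V[:3,:3];return -R.T@V[:3,3],R.T@np.append(s,1)
def atz(c,px,z):
    o,d=ray(c,px);return o+d*(z-o[2])/d[2]
E
python3 - <<'E'
from h import *
o=get_obs();print(o)
for n in ["scene","side"]:
    c=camera(n);print(n,c["K"],c["k1"],np.round(c["view"],3).tolist())
    cv2.imwrite(f"pics/{n}0.png",c["image"][:,:,::-1])
    pickle.dump(c,open(f"{n}0.pkl","wb"))
    for q in ["handle","card","empty_slot","neighbour0","rack"]:
        for r in silhouettes(q,c)[:5]:
            m=r["region"];y,x=np.nonzero(m);print(q,round(r["conf"],2),np.round(r["bbox"]).tolist(),m.sum(),x.mean().round(1),y.mean().round(1))
E
```

```text
{'clock': 0.0, 'joint_pos': array([-1.14999935e+00,  2.41414200e-01,  3.71628006e-03,  1.33515791e+00,
        9.97633385e-06,  1.57079502e+00]), 'joint_vel': array([-0.00074967,  0.00115475,  0.00077084, -0.00043314,  0.0020465 ,
        0.00106293]), 'tau': array([ 1.84262390e-04, -3.72319508e+01,  2.52406490e+01,  1.69976457e-02,
       -6.87435227e-05,  8.81301048e-06]), 'eef_pos': array([ 0.20399381, -0.45581533,  0.23040928]), 'tool_rot': array([ 9.77947114e-01,  2.08850142e-01, -2.10184041e-04, -1.00808349e-03]), 'ft_force': array([0.12433072, 0.33445844, 0.09077479]), 'ft_torque': array([-0.03503543,  0.05447229,  0.03599861]), 'grasp_force': 0.0, 'grip_width': 0.08544940008886169}
scene [[421.66138156   0.         319.5479909 ]
 [  0.         421.66138156 198.66361462]
 [  0.           0.           1.        ]] -0.11563701415395095 [[-0.796, 0.605, 0.001, 0.435], [0.423, 0.557, -0.715, -0.185], [-0.433, -0.569, -0.699, 1.731], [0.0, 0.0, 0.0, 1.0]]
handle 0.95 [320.0, 210.0, 357.0, 238.0] 592 335.9 223.8
card 0.53 [387.0, 276.0, 414.0, 320.0] 839 397.8 299.5
card 0.48 [317.0
[... 371 characters left out ...]
.0, 262.0] 3129 312.4 225.5
rack 0.33 [283.0, 210.0, 307.0, 224.0] 144 297.2 218.4
side [[453.0121842    0.         321.74540667]
 [  0.         453.0121842  206.99524894]
 [  0.           0.           1.        ]] -0.0055393044235617726 [[-0.989, -0.145, -0.009, 0.557], [-0.1, 0.725, -0.681, 0.105], [0.105, -0.673, -0.732, 1.382], [0.0, 0.0, 0.0, 1.0]]
handle 0.86 [300.0, 227.0, 341.0, 255.0] 885 322.2 240.0
handle 0.36 [310.0, 369.0, 336.0, 400.0] 674 321.5 385.9
card 0.6 [307.0, 217.0, 342.0, 234.0] 208 321.8 225.0
empty_slot 0.47 [306.0, 220.0, 339.0, 231.0] 177 321.9 225.0
neighbour0 0.53 [276.0, 199.0, 306.0, 207.0] 99 289.7 202.1
rack 0.93 [259.0, 192.0, 349.0, 258.0] 3951 308.5 229.7
```

Run:
```python
from h import *
a=[]
for n,b in (("scene",(240,170,400,290)),("side",(230,170,390,290))):
    im=cv2.imread(f"pics/{n}0.png")[b[1]:b[3],b[0]:b[2]];a.append(cv2.resize(im,None,fx=2.4*2,fy=2.4*2,interpolation=cv2.INTER_CUBIC)[:, :])
cv2.imwrite("pics/crop0.png",cv2.resize(a[0],(800,600)));cv2.imwrite("pics/crop1.png",cv2.resize(a[1],(800,600)))
```

```text
(no output)
```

View pics/crop0.png

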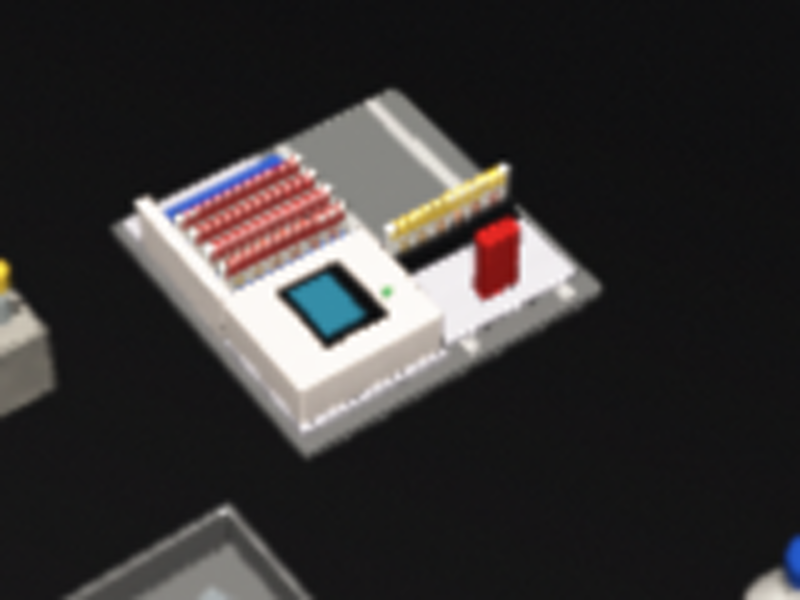

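View pics/crop1.png

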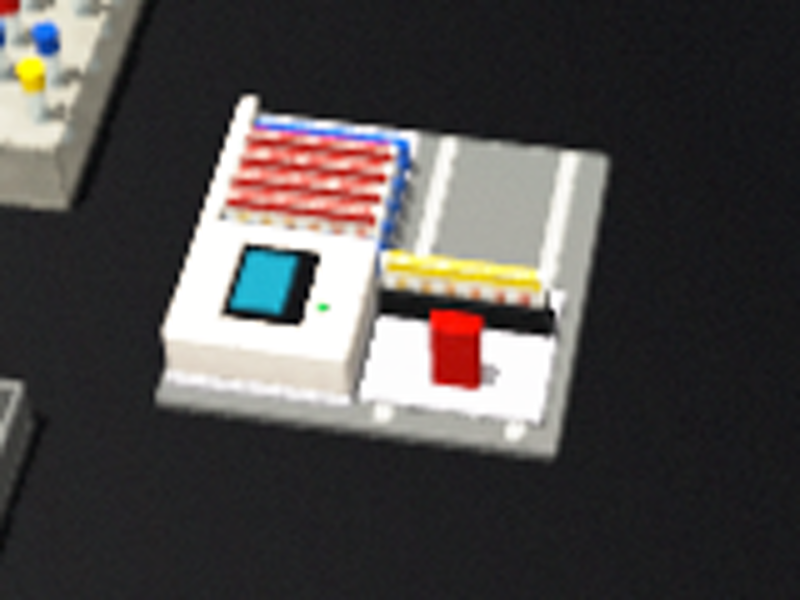

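View pics/scene0.png

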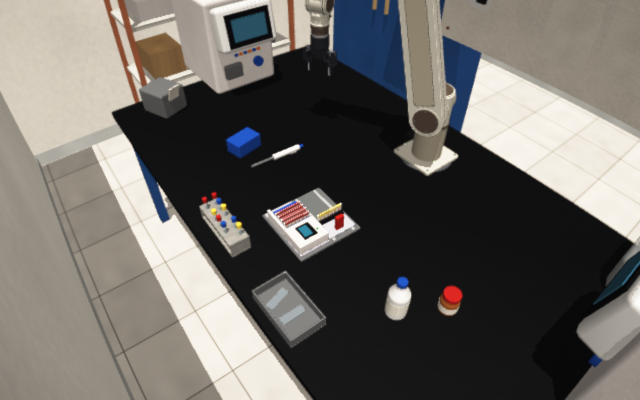

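The rack lies in the middle of the table. Four red-banded cards fill the slots next to the housing. The outermost slot on the right, at the blue wall (crop0 ~225,185), looks empty. The yellow card (crop0 ~448,200) and red handle (~497,255) are in the parked carriage. Next I'll do a rough pose fit.

```bash
cat >> h.py <<'E'
def R2(t): return np.array([[np.cos(t),-np.sin(t)],[np.sin(t),np.cos(t)]])
def w(p,r):  # rack mm -> world m
    r=np.atleast_2d(r)/1000.; return np.c_[r[:,:2]@R2(p[2]).T+p[:2],r[:,2]]
E
python3 - <<'E'
from h import *
from scipy.optimize import least_squares
S=pickle.load(open("scene0.pkl","rb"));D=pickle.load(open("side0.pkl","rb"))
r=[[0,134,59],[112,134,59],[-114,130,20],[-4,130,20]]
s=np.array([[443,320],[303,388],[575,272],[447,340]])/5+[240,170]
d=np.array([[355,350],[165,333],[543,420],[360,402]])/5+[230,170]
f=lambda p:np.r_[(proj(S,w(p,r))-s).ravel(),(proj(D,w(p,r))-d).ravel()]
q=least_squares(f,[.5,0,0],loss="soft_l1");print(q.x,np.round(q.fun,1))
p=q.x
print("handle top px",[np.round(atz(c,u,.076),3) for c,u in ((S,(335.9+.0,215)),(D,(321.8,234)))], w(p,[[-59,110,76],[0,-48,43]]))
print("card ends",[np.round(atz(c,np.array(u)/5+o,.068),3) for c,u,o in ((S,(508,168),(240,170)),(S,(390,228),(240,170)),(D,(543,270),(230,170)),(D,(388,255),(230,170)))],w(p,[[-109,60,68],[-9,60,68]]))
E
```

```text
[ 0.60410008 -0.00086987 -0.02884263] [ 1.  -2.7 -0.1 -0.5  0.7 -1.   0.2 -0.2 -1.5  1.7 -0.9  0.1 -0.2 -0.
 -0.3 -1.4]
handle top px [array([0.557, 0.102, 0.076]), array([0.546, 0.11 , 0.076])] [[ 0.54829686  0.11078586  0.076     ]
 [ 0.60271582 -0.04884991  0.043     ]]
card ends [array([0.504, 0.066, 0.068]), array([0.601, 0.062, 0.068]), array([0.503, 0.058, 0.068]), array([0.596, 0.059, 0.068])] [[0.49687573 0.06224858 0.068     ]
 [0.59683414 0.05936472 0.068     ]]
```

>>> drive_tool(increments=[[[18,32,0],[0,0,-1.6],1],[[18,32,0],[0,0,-1.6],1],[[18,32,0],[0,0,-1.6],1],[[18,32,0],[0,0,-1.6],1],[[18,32,0],[0,0,-1.6],1],[[18,32,0],[0,0,-1.6],1],[[18,32,0],[0,0,-1.6],1],[[18,32,0],[0,0,-1.6],1]])

```text
clock: 1.27
eef_pos: [0.3488, -0.1988, 0.2316]
tool_rot: [0.995, 0.098, 0.0, 0.0]
ft_force: [0.4, -0.0, -0.4]
grip_width: 0.0852
grasp_force: 0.0
```

>>> drive_tool(increments=[[[18,32,0],[0,0,-1.6],1],[[18,32,0],[0,0,-1.6],1],[[18,32,0],[0,0,-1.6],1],[[18,32,0],[0,0,-1.6],1],[[18,32,0],[0,0,-1.6],1],[[18,32,0],[0,0,-1.6],1],[[18,32,0],[0,0,-1.6],1],[[18,32,0],[0,0,-1.6],1]])

```text
clock: 1.93
eef_pos: [0.4936, 0.0232, 0.2315]
tool_rot: [1.0, 0.015, -0.0, -0.015]
ft_force: [-0.7, -0.8, 0.6]
grip_width: 0.0856
grasp_force: 0.0
```

Run:
```python
from h import *
o=get_obs();print(o["clock"],o["eef_pos"],o["tool_rot"])
c=camera("wrist");print(c["K"][0][0],c["k1"],np.round(c["view"],3).tolist())
cv2.imwrite("pics/w1.png",c["image"][:,:,::-1]);pickle.dump(c,open("w1.pkl","wb"))
p=[.6041,-.0009,-.029];print(np.round(proj(c,w(p,[[-59,110,76],[-109,60,68],[-9,60,68],[0,-48,43],[102,-48,58],[0,134,59]]))))
```

```text
1.9333 [0.49356901 0.0232432  0.23146745] [ 9.99770904e-01  1.51193842e-02 -2.39477259e-04 -1.51488082e-02]
279.2201150915169 -0.022526950963953886 [[0.03, -0.999, -0.03, 0.017], [-0.95, -0.038, 0.31, 0.428], [-0.311, 0.019, -0.95, 0.533], [0.0, 0.0, 0.0, 1.0]]
[[246. 131.]
 [293. 178.]
 [296.  83.]
 [398.  83.]
 [416. -34.]
 [227.  71.]]
```

View pics/w1.png

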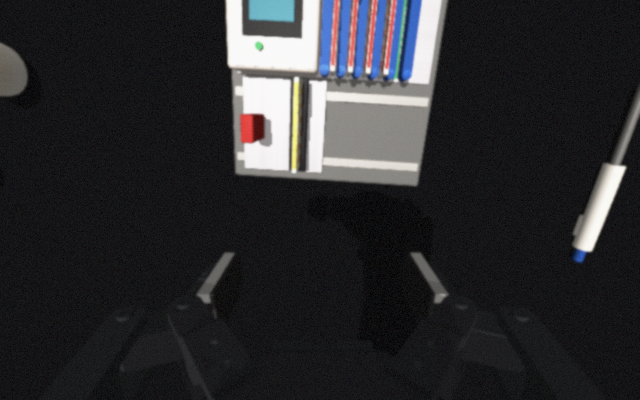

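The wrist view shows the handle top at (250,128), the yellow card at x≈296 and the green strip of the empty slot at (403,40). That is the rightmost slot, rack y = -48, so q = 0.108 m. Next I'll refine the yaw and position.

```bash
cat > m.py <<'E'
from h import *
def line(c,mask,z):
    y,x=np.nonzero(mask);P=np.array([atz(c,(u,v),z)[:2] for u,v in zip(x,y)])
    m=P.mean(0);U=np.linalg.svd(P-m)[2][0];U=U*np.sign(U[0]);t=(P-m)@U
    return np.round(m*1000,1),round(float(np.arctan2(U[1],U[0])),4),np.round(np.percentile(t,[1,99])*1000,1),len(x)
def masks(c):
    h=cv2.cvtColor(c["image"],cv2.COLOR_RGB2HSV).astype(int);H,S,V=h[...,0],h[...,1],h[...,2]
    big=lambda m:(lambda n,l,s,_:l==1+s[1:,4].argmax())(*cv2.connectedComponentsWithStats(m.astype(np.uint8)))
    return big((H>22)&(H<36)&(S>90)&(V>100)),big((H>45)&(H<85)&(S>80)&(V>40)&(np.arange(640)>330)[None]),big(((H<6)|(H>174))&(S>150)&(V>150)&(np.arange(640)<300)[None])
E
python3 - <<'E'
from m import *
c=pickle.load(open("w1.pkl","rb"));a,g,r=masks(c)
print("yellow z68",line(c,a,.068));print("green z19",line(c,g,.019));print("red",line(c,r,.076))
y,x=np.nonzero(r);print(x.min(),x.max(),y.min(),y.max())
im=c["image"].astype(int)
# front base edge (robot side): brightness drop below row 170
e=[]
for u in range(245,412,3):
    col=im[150:200,u].sum(1);k=np.argmin(np.diff(col)[10:])+10;e.append(atz(c,(u,150+k+.5),.012)[:2])
e=np.array(e);k=np.polyfit(e[:,1],e[:,0],1)
from numpy import median;rs=e[:,0]-np.polyval(k,e[:,1]);i=abs(rs)<3*median(abs(rs))+1e-3;k=np.polyfit(e[i,1],e[i,0],1);print("front edge yaw",-np.arctan(k[0]),i.sum(),k)
E
```

```text
yellow z68 (array([552.2,  60.5]), -0.0364, array([-41.5,  43.7]), 383)
green z19 (array([630.2, -51.9]), -0.0204, array([-19.4,  22.7]), 81)
red (array([551.3, 110.3]), -0.0411, array([-13.7,  13.1]), 316)
241 252 115 141
front edge yaw -0.07769162302265921 51 [0.07784832 0.48383796]
```

>>> drive_tool(increments=[[[25,0,-10],[0,0,-0.5],1],[[25,0,-10],[0,0,0],1],[[0,0,0],[0,0,0],1],[[0,0,0],[0,0,0],1],[[0,0,0],[0,0,0],1]])

```text
clock: 2.4
eef_pos: [0.5424, 0.0176, 0.2111]
tool_rot: [1.0, 0.009, -0.001, -0.015]
ft_force: [-0.1, 0.6, 0.6]
grip_width: 0.0857
grasp_force: 0.0
```

Run:
```python
from m import *
o=get_obs();print(o["clock"],o["eef_pos"],o["tool_rot"])
c=camera("wrist");cv2.imwrite("pics/w2.png",c["image"][:,:,::-1]);pickle.dump(c,open("w2.pkl","wb"))
a,g,r=masks(c)
print("yellow z68",line(c,a,.068));print("green z19",line(c,g,.019));print("red",line(c,r,.076))
y,x=np.nonzero(r);print(x.min(),x.max(),y.min(),y.max())
```

```text
2.4 [0.54240239 0.01759335 0.21109978] [ 9.99847459e-01  8.56695992e-03 -9.64671555e-04 -1.51900002e-02]
yellow z68 (array([554.4,  60.9]), -0.0302, array([-44. ,  42.1]), 363)
green z19 (array([658.2, -52.6]), -0.0267, array([-46.8,  44.9]), 194)
red (array([551.7, 110.5]), -0.037, array([-13.9,  13.6]), 306)
232 244 165 191
```

View pics/w2.png

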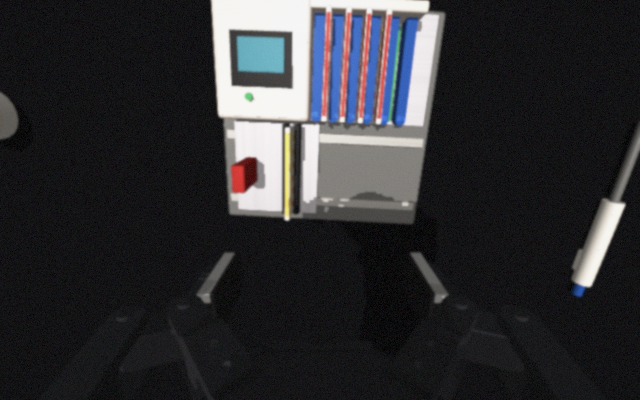

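The empty slot is confirmed as the rightmost one: the green strip is at (398,70), and the card (289,170) to green offset measures about 110 mm against 108 expected. Yaw is about -0.03 rad. Next I go above the handle with the fingers half open, so they clear the card.

>>> drive_tool(increments=[[[2,23,-22],[-0.45,0,-0.7],0.45],[[2,23,-22],[-0.45,0,-0.7],0.45],[[2,23,-22],[-0.45,0,-0.7],0.45],[[2,23,-22],[-0.45,0,-0.6],0.45],[[0,0,0],[0,0,0],0.45],[[0,0,0],[0,0,0],0.45],[[0,0,0],[0,0,0],0.45]])

```text
clock: 3.03
eef_pos: [0.554, 0.0491, 0.1251]
tool_rot: [0.999, 0.032, -0.001, -0.024]
ft_force: [-0.5, 0.2, 0.4]
grip_width: 0.0382
grasp_force: 0.0
```

Run:
```python
from m import *
o=get_obs();print(o["clock"],o["eef_pos"],o["tool_rot"],o["joint_pos"],o["grip_width"])
c=camera("wrist");cv2.imwrite("pics/w3.png",c["image"][:,:,::-1]);pickle.dump(c,open("w3.pkl","wb"))
a,g,r=masks(c)
print("yellow z68",line(c,a,.068));print("green z19",line(c,g,.019));print("red",line(c,r,.076))
```

```text
3.0333 [0.55402666 0.04913298 0.1251241 ] [ 9.99214644e-01  3.18106338e-02 -6.21923861e-04 -2.36176375e-02] [ 0.06267301  0.41656263 -0.03087734  1.12314254  0.04725556  3.14062094] 0.038154684518358135Traceback (most recent call last):
  File "<stdin>", line 4, in <module>
  File "m.py", line 9, in masks
    return big((H>22)&(H<36)&(S>90)&(V>100)),big((H>45)&(H<85)&(S>80)&(V>40)&(np.arange(640)>330)[None]),big(((H<6)|(H>174))&(S>150)&(V>150)&(np.arange(640)<300)[None])
                                             ~~~^^^^^^^^^^^^^^^^^^^^^^^^^^^^^^^^^^^^^^^^^^^^^^^^^^^^^^^^
  File "m.py", line 8, in <lambda>
    big=lambda m:(lambda n,l,s,_:l==1+s[1:,4].argmax())(*cv2.connectedComponentsWithStats(m.astype(np.uint8)))
                 ~~~~~~~~~~~~~~~~~~~~~~~~~~~~~~~~~~~~~~^^^^^^^^^^^^^^^^^^^^^^^^^^^^^^^^^^^^^^^^^^^^^^^^^^^^^^^
  File "m.py", line 8, in <lambda>
    big=lambda m:(lambda n,l,s,_:l==1+s[1:,4].argmax())(*cv2.connectedComponentsWithStats(m.astype(np.uint8)))
                                      ~~~~~~~~~~~~~~^^
ValueError: attempt to get argmax of an empty sequence
```

Joint 6 reached its limit, which is why y fell short. A half turn about z gives the same grasp, so I turn +175°.

>>> drive_tool(increments=[[[0,0,0],[-2.7,0,0],0.45],[[0,0,0],[0,0,7],0.45],[[0,0,0],[0,0,7],0.45],[[0,0,0],[0,0,7],0.45],[[0,0,0],[0,0,7],0.45],[[0,0,0],[0,0,7],0.45],[[0,0,0],[0,0,7],0.45],[[0,0,0],[0,0,7],0.45]])

```text
clock: 3.75
eef_pos: [0.5552, 0.0422, 0.1256]
tool_rot: [0.893, 0.451, -0.002, -0.001]
ft_force: [-0.2, -0.3, 0.1]
grip_width: 0.038
grasp_force: 0.0
```

>>> drive_tool(increments=[[[0,0,0],[0,0,7],0.45],[[0,0,0],[0,0,7],0.45],[[0,0,0],[0,0,7],0.45],[[0,0,0],[0,0,7],0.45],[[0,0,0],[0,0,7],0.45],[[0,0,0],[0,0,7],0.45],[[0,0,0],[0,0,7],0.45],[[0,0,0],[0,0,7],0.45]])

```text
clock: 4.42
eef_pos: [0.5552, 0.0423, 0.1256]
tool_rot: [0.577, 0.817, -0.003, 0.002]
ft_force: [1.1, 0.7, -0.3]
grip_width: 0.0383
grasp_force: 0.0
```

>>> drive_tool(increments=[[[0,10,0],[0,0,7],0.45],[[0,10,0],[0,0,7],0.45],[[0,10,0],[0,0,7],0.45],[[0,10,0],[0,0,7],0.45],[[0,10,0],[0,0,7],0.45],[[0,0,0],[0,0,0],0.45],[[0,0,0],[0,0,0],0.45]])

```text
clock: 5.0
eef_pos: [0.555, 0.0927, 0.125]
tool_rot: [0.308, 0.951, -0.003, 0.003]
ft_force: [-0.4, -0.4, -0.1]
grip_width: 0.0385
grasp_force: 0.0
```

>>> drive_tool(increments=[[[-1,4,0],[0,0,6.8],0.45],[[-1,4,0],[0,0,6.8],0.45],[[-1,4,0],[0,0,6.8],0.45],[[0,4,0],[0,0,6.8],0.45],[[0,2,0],[0,0,6.8],0.45],[[0,0,0],[0,0,0],0.45],[[0,0,0],[0,0,0],0.45]])

```text
clock: 5.58
eef_pos: [0.5515, 0.11, 0.124]
tool_rot: [0.018, 1.0, -0.003, 0.003]
ft_force: [-1.3, 1.3, -0.2]
grip_width: 0.0385
grasp_force: 0.0
```

Run:
```python
from m import *
o=get_obs();print(o["clock"],o["eef_pos"],o["tool_rot"],o["joint_pos"],o["grip_width"])
c=camera("wrist");cv2.imwrite("pics/w3.png",c["image"][:,:,::-1]);pickle.dump(c,open("w3.pkl","wb"))
for q in("handle","card"):
  for r in silhouettes(q,c)[:2]: print(q,r["conf"],r["bbox"],line(c,r["region"],.072))
```

```text
5.5833 [0.55145101 0.10998424 0.12397437] [ 0.01785666  0.99983172 -0.00310657  0.00283288] [ 0.20079893  0.42589907 -0.01856634  1.12214772 -0.0072942   0.23649921] 0.038521445314088194
handle 0.77 [231.3, 140.9, 345.6, 252.7] (array([529.4,  91.6]), 0.2262, array([-44. ,  49.3]), 10301)
card 0.64 [250.1, 152.7, 275.1, 258.8] (array([535.5,  66.2]), -0.0421, array([-37.1,  41.2]), 1488)
```

View pics/w3.png

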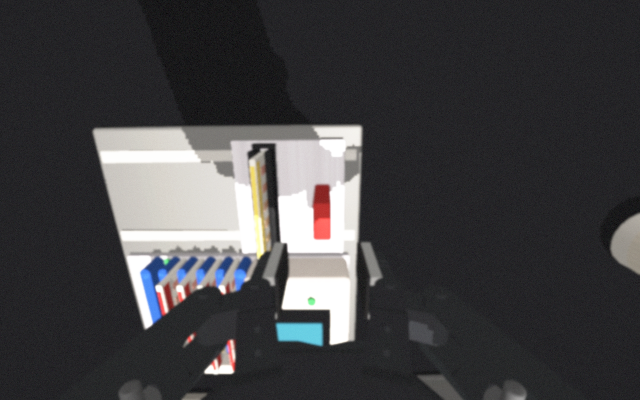

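The handle (322,212) sits midway between the fingers (280 and 368), and the card at (262,200) is clear of them. Descend and pinch.

>>> drive_tool(increments=[[[0,0,-27],[0,0,0],0.45],[[0,0,-27],[0,0,0],0.45],[[0,0,-27],[0,0,0],0.45],[[0,0,0],[0,0,0],0.45],[[0,0,0],[0,0,0],0.2],[[0,0,0],[0,0,0],0],[[0,0,0],[0,0,0],0],[[0,0,0],[0,0,0],0]])

```text
clock: 6.4
eef_pos: [0.5518, 0.1093, 0.0436]
tool_rot: [0.016, 1.0, -0.004, 0.003]
ft_force: [0.2, -5.2, -4.8]
grip_width: 0.0127
grasp_force: 59.5
```

>>> drive_tool(increments=[[[0,0,0],[0,0,0],0],[[0,0,0],[0,0,0],0]])

```text
clock: 6.57
eef_pos: [0.5518, 0.1093, 0.0436]
tool_rot: [0.016, 1.0, -0.004, 0.003]
ft_force: [0.1, -5.0, -4.7]
grip_width: 0.0135
grasp_force: 59.5
```

>>> drive_tool(increments=[[[-0.2,-6,0],[0,0,0],0],[[-0.5,-16,0],[0,0,0],0],[[-0.5,-16,0],[0,0,0],0],[[-0.5,-16,0],[0,0,0],0],[[-0.5,-16,0],[0,0,0],0],[[-0.5,-16,0],[0,0,0],0],[[-0.4,-12,0],[0,0,0],0],[[0,0,0],[0,0,0],0]])

```text
clock: 7.23
eef_pos: [0.5491, 0.0105, 0.0436]
tool_rot: [0.016, 1.0, -0.003, 0.004]
ft_force: [0.9, -1.6, -2.7]
grip_width: 0.0131
grasp_force: 60.1
```

>>> drive_tool(increments=[[[0,-6,0],[0,0,0],0],[[0,-4,0],[0,0,0],0],[[0,0,0],[0,0,0],0],[[0,0,0],[0,0,0],0]])

```text
clock: 7.57
eef_pos: [0.5488, 0.0025, 0.0435]
tool_rot: [0.015, 1.0, -0.003, 0.003]
ft_force: [-0.6, -1.3, 5.7]
grip_width: 0.013
grasp_force: 61.1
```

>>> drive_tool(increments=[[[0,-1.2,0],[0,0,0],0],[[0,0,0],[0,0,0],0],[[0,0,0],[0,0,0],0.45],[[0,0,0],[0,0,0],0.45],[[0,0,0],[0,0,0],0.45],[[0,0,0],[0,0,0],0.45],[[0,0,27],[0,0,0],0.45],[[0,0,27],[0,0,0],0.45]])

```text
clock: 8.23
eef_pos: [0.5459, 0.0014, 0.0947]
tool_rot: [0.015, 1.0, -0.003, -0.001]
ft_force: [0.7, -0.7, 0.2]
grip_width: 0.0385
grasp_force: 0.0
```

>>> drive_tool(increments=[[[-30,0,27],[0,0,0],0.45],[[-30,-10,10],[0,0,-7],0.3],[[-30,-10,0],[0,0,-7],0],[[-30,-10,0],[0,0,-7],0],[[0,0,0],[0,0,-7],0],[[0,0,0],[0,0,-7],0],[[0,0,0],[0,0,-7],0],[[0,0,0],[0,0,-7],0]])

```text
clock: 8.9
eef_pos: [0.4278, -0.0287, 0.1334]
tool_rot: [0.431, 0.902, -0.004, 0.001]
ft_force: [0.3, -0.6, -0.3]
grip_width: -0.0
grasp_force: 0.0
```

>>> drive_tool(increments=[[[0,0,0],[0,0,-7],0],[[0,0,0],[0,0,-7],0],[[0,0,0],[0,0,-7],0],[[0,0,0],[0,0,-7],0],[[0,0,0],[0,0,-6],0],[[0,0,0],[0,0,0],0],[[0,0,0],[0,0,0],0]])

```text
clock: 9.48
eef_pos: [0.4279, -0.0286, 0.1332]
tool_rot: [0.673, 0.74, -0.004, -0.0]
ft_force: [0.0, 1.1, 0.6]
grip_width: -0.0003
grasp_force: 0.0
```

Run:
```python
from m import *
o=get_obs();print(o["clock"],o["eef_pos"],o["tool_rot"],o["joint_pos"],o["grip_width"])
for n in("wrist","side"):
  c=camera(n);cv2.imwrite(f"pics/{n}4.png",c["image"][:,:,::-1]);pickle.dump(c,open(n+"4.pkl","wb"))
  h=cv2.cvtColor(c["image"],cv2.COLOR_RGB2HSV).astype(int);H,S,V=h[...,0],h[...,1],h[...,2]
  for nm,m in(("yel",(H>22)&(H<36)&(S>90)&(V>100)),("grn",(H>45)&(H<85)&(S>80)&(V>40))):
    k,l,s,ce=cv2.connectedComponentsWithStats(m.astype(np.uint8))
    for i in range(1,k):
      if s[i,4]>25: print(n,nm,ce[i].round(1),line(c,l==i,.068 if nm=="yel" else .019))
```

```text
9.4833 [ 0.42793167 -0.02855225  0.13323608] [ 6.72825659e-01  7.39790096e-01 -4.02063960e-03 -2.84186907e-04] [-0.06243388  0.17876776 -0.34262235  1.05487853 -0.00591944  1.41364043] -0.00028013524382477503
wrist yel [426.3 238.5] (array([513.9, -40.3]), 0.0228, array([-6. ,  5.2]), 29)
wrist yel [468.6 249.2] (array([551.4, -46.6]), -0.0275, array([-44.3,  42.2]), 278)
wrist yel [503.4 247.3] (array([580. , -42.2]), -0.0274, array([-7.3,  7.3]), 35)
wrist grn [622.9  73.6] (array([673.5, 107.5]), 0.2704, array([-5.1,  4.7]), 97)
side yel [233.6 162.1] (array([ 889.7, -168.9]), -1.1212, array([-17.,  17.]), 36)
side yel [244.1 163. ] (array([ 853., -169.]), -1.2746, array([-16.2,  15.9]), 33)
side yel [235.8 184.5] (array([852.7, -63.9]), -1.2275, array([-17. ,  16.5]), 39)
side yel [328.3 198.1] (array([548. , -43.9]), -0.0093, array([-43.5,  43.9]), 119)
```

View pics/wrist4.png

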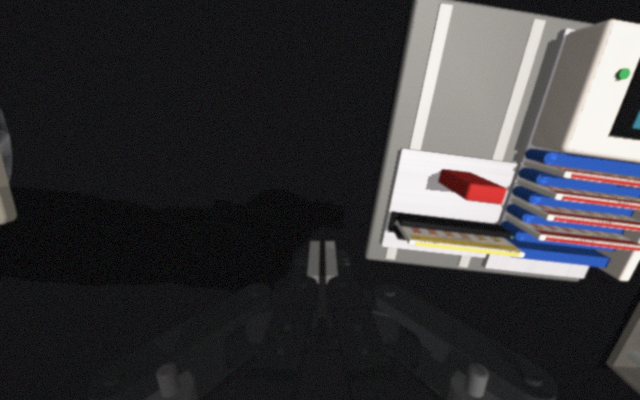

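The carriage is at the empty slot: the card line is at y ≈ -46.6 mm (expected -47), with the yellow edge at (468,249) running into the free slot by the outermost blue wall. Next I lower the shut fingers behind the card.

>>> drive_tool(increments=[[[12,-5,0],[0,0,-7],0],[[12,-5,-28],[0,0,0],0],[[12,-5.4,-28],[0,0,0],0],[[0,0,-27],[0,0,0],0],[[0,0,0],[0,0,0],0],[[0,0,0],[0,0,0],0]])

```text
clock: 10.08
eef_pos: [0.4622, -0.0438, 0.0492]
tool_rot: [0.717, 0.697, -0.005, -0.002]
ft_force: [-0.4, 0.8, 0.9]
grip_width: 0.0
grasp_force: 0.0
```

>>> drive_tool(increments=[[[10,-0.3,0],[0,0,0],0],[[8,-0.2,0],[0,0,0],0],[[8,-0.3,0],[0,0,0],0],[[8,-0.2,0],[0,0,0],0],[[8,-0.3,0],[0,0,0],0],[[8,-0.2,0],[0,0,0],0],[[6,-0.2,0],[0,0,0],0],[[0,0,0],[0,0,0],0]])

```text
clock: 10.75
eef_pos: [0.5219, -0.0457, 0.0505]
tool_rot: [0.718, 0.696, -0.003, 0.0]
ft_force: [0.9, -0.5, -0.1]
grip_width: 0.0003
grasp_force: 0.0
```

Run:
```python
from m import *
im=[]
for n in("wrist","side"):
  c=camera(n)
  h=cv2.cvtColor(c["image"],cv2.COLOR_RGB2HSV).astype(int);H,S,V=h[...,0],h[...,1],h[...,2]
  m=(H>22)&(H<36)&(S>90)&(V>100)
  k,l,s,ce=cv2.connectedComponentsWithStats(m.astype(np.uint8))
  for i in range(1,k):
      if s[i,4]>40: print(n,ce[i].round(1),line(c,l==i,.068))
  b=c["image"][100:300,320:640] if n=="wrist" else c["image"][160:285,230:430]
  im.append(cv2.resize(b[:,:,::-1],(480,300),interpolation=cv2.INTER_CUBIC))
cv2.imwrite("pics/p5.png",np.vstack(im))
```

```text
wrist [439.3 263.1] (array([581.1, -40.8]), -0.0273, array([-41.7,  44. ]), 822)
wrist [471.7 274.1] (array([598.7, -47.9]), -0.0262, array([-27.5,  30.6]), 569)
side [317.2 196.9] (array([583.3, -44.2]), -0.0351, array([-44.2,  43.3]), 114)
```

View pics/p5.png

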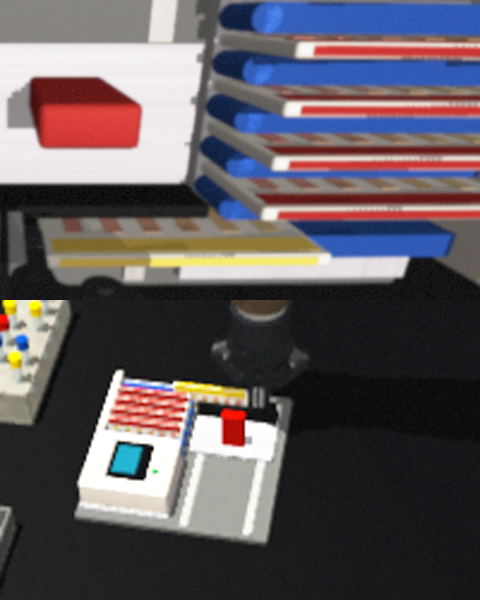

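The card has gone about 26 mm straight into the empty slot with no force. Continue pushing.

>>> drive_tool(increments=[[[8,-0.2,0],[0,0,0],0],[[8,-0.3,0],[0,0,0],0],[[8,-0.2,0],[0,0,0],0],[[8,-0.2,0],[0,0,0],0],[[8,-0.3,0],[0,0,0],0],[[8,-0.2,0],[0,0,0],0],[[7,-0.2,0],[0,0,0],0],[[0,0,0],[0,0,0],0]])

```text
clock: 11.52
eef_pos: [0.577, -0.0473, 0.0504]
tool_rot: [0.718, 0.696, -0.003, 0.0]
ft_force: [0.3, -0.1, -0.4]
grip_width: 0.0003
grasp_force: 0.0
```

>>> drive_tool(increments=[[[5,-0.2,0],[0,0,0],0],[[4,-0.1,0],[0,0,0],0],[[0,0,0],[0,0,0],0]])

```text
clock: 11.77
eef_pos: [0.5848, -0.0476, 0.0504]
tool_rot: [0.718, 0.696, -0.004, -0.0]
ft_force: [0.7, 0.0, -0.3]
grip_width: -0.0001
grasp_force: 0.0
```

```bash
cat > look.py <<'E'
from m import *
im=[]
for n in("wrist","side"):
  c=camera(n)
  h=cv2.cvtColor(c["image"],cv2.COLOR_RGB2HSV).astype(int);H,S,V=h[...,0],h[...,1],h[...,2]
  for nm,m in(("yel",(H>22)&(H<36)&(S>90)&(V>100)),("red",((H<8)|(H>172))&(S>120)&(V>90))):
    k,l,s,ce=cv2.connectedComponentsWithStats(m.astype(np.uint8))
    for i in range(1,k):
      if s[i,4]>40: print(n,nm,ce[i].round(1),line(c,l==i,.068))
  b=c["image"][100:400,160:640] if n=="wrist" else c["image"][160:285,230:430]
  im.append(cv2.resize(b[:,:,::-1],(480,300),interpolation=cv2.INTER_CUBIC))
import sys;cv2.imwrite(f"pics/{sys.argv[1]}.png",np.vstack(im))
E
python3 look.py p6
```

```text
wrist yel [368.9 263.2] (array([607.9, -41.5]), -0.0541, array([-7.2,  7.2]), 142)
wrist yel [456.5 263.1] (array([652.8, -42.8]), -0.028, array([-36.5,  35. ]), 658)
wrist yel [476.2 273.9] (array([663.9, -49.6]), -0.0316, array([-29.2,  27.4]), 581)
wrist red [486.2 132.9] (array([658.1,  22. ]), -0.0286, array([-42.1,  44.1]), 1152)
wrist red [240.8 175.9] (array([548.1,   5.7]), 0.2818, array([-18.1,  19.3]), 2831)
wrist red [469.5 164.2] (array([652.6,   8.2]), -0.0276, array([-40.4,  44.3]), 461)
wrist red [481.1 173. ] (array([658.4,   4. ]), -0.0262, array([-43.1,  43.6]), 963)
wrist red [468.6 199.8] (array([654.4,  -8.8]), -0.0283, array([-42.8,  42.3]), 747)
wrist red [472.5 209.7] (array([657. , -13.9]), -0.0269, array([-41.6,  44.6]), 804)
wrist red [462.4 232.4] (array([653.6, -25.7]), -0.0309, array([-42.7,  40.1]), 875)
wrist red [467.9 243.6] (array([657.2, -31.9]), -0.0245, array([-42.6,  43.6]), 814)
side yel [298.5 194.7] (array([643.2, -46. ]), -0.0461, array([-44. ,  44.8]), 104)
side red [291.3 205. ] (array([657.3,   0.9]), -0.0632, array([-45.9,  42.4]), 257)
side red [327.  212.4] (array([543.9,  16.4]), -1.3705, array([-31.5,  31. ]), 140)
side red [321.9 382.8] (array([484. , 533.8]), -1.2686, array([-26.8,  27.5]), 493)
```

About 8 mm to go compared with the neighbours' edges. Creep forward.

>>> drive_tool(increments=[[[4,-0.1,0],[0,0,0],0],[[3,-0.1,0],[0,0,0],0],[[0,0,0],[0,0,0],0]])

```text
clock: 12.12
eef_pos: [0.5918, -0.0478, 0.0505]
tool_rot: [0.718, 0.696, -0.004, -0.0]
ft_force: [-0.3, -0.3, -0.6]
grip_width: 0.0
grasp_force: 0.0
```

>>> drive_tool(increments=[[[0.7,0,0],[0,0,0],0],[[0,0,0],[0,0,0],0]])

```text
clock: 12.28
eef_pos: [0.5918, -0.0477, 0.0503]
tool_rot: [0.718, 0.696, -0.004, -0.0]
ft_force: [-0.1, 0.2, 0.1]
grip_width: 0.0001
grasp_force: 0.0
```

```bash
python3 look.py p7 | grep -E "yel|-25|-3[0-9]\."
```

```text
wrist yel [367.1 262.5] (array([614.1, -41.2]), -0.0467, array([-6.7,  5.6]), 107)
wrist yel [453.9 262.7] (array([658.5, -42.7]), -0.0357, array([-37.3,  37.6]), 703)
wrist yel [474.2 273.8] (array([669.8, -49.6]), -0.0328, array([-29.8,  28.4]), 562)
wrist red [451.3 164.3] (array([651.3,   8.2]), -0.0296, array([-38.8,  46.6]), 431)
wrist red [473.1 232.6] (array([665.8, -26.1]), -0.0249, array([-34.5,  31.8]), 697)
wrist red [454.1 244. ] (array([657.3, -32. ]), -0.029, array([-43. ,  43.6]), 876)
side yel [295.6 194.3] (array([652.6, -46.4]), -0.0486, array([-45.1,  45.7]), 105)
side red [326.9 212.3] (array([544. ,  16.4]), -1.3647, array([-31.6,  30.9]), 141)
```

View pics/p7.png

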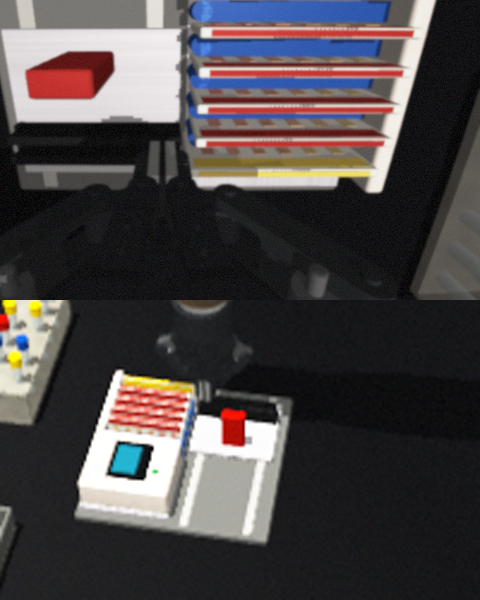

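The card (yellow band) is nearly level with the neighbours, with no contact force yet. Creep on to the stop.

>>> drive_tool(increments=[[[1.2,0,0],[0,0,0],0],[[0,0,0],[0,0,0],0]])

```text
clock: 12.55
eef_pos: [0.593, -0.0477, 0.0504]
tool_rot: [0.718, 0.696, -0.004, -0.0]
ft_force: [0.3, -0.2, -0.1]
grip_width: -0.0002
grasp_force: 0.1
```

>>> drive_tool(increments=[[[1,0,0],[0,0,0],0],[[0,0,0],[0,0,0],0]])

```text
clock: 12.72
eef_pos: [0.5941, -0.0477, 0.0504]
tool_rot: [0.718, 0.696, -0.004, -0.0]
ft_force: [0.3, -0.6, 0.0]
grip_width: 0.0002
grasp_force: 0.1
```

>>> drive_tool(increments=[[[0.8,0,0],[0,0,0],0],[[0,0,0],[0,0,0],0]])

```text
clock: 12.88
eef_pos: [0.5949, -0.0477, 0.0504]
tool_rot: [0.718, 0.696, -0.004, -0.0]
ft_force: [-0.5, 0.7, -0.3]
grip_width: 0.0
grasp_force: 0.1
```

```bash
python3 look.py p8 | grep -E "wrist"
```

```text
wrist yel [425.4 262.7] (array([646.9, -42.2]), -0.0377, array([-35. ,  32.9]), 638)
wrist yel [507.6 262.7] (array([689.1, -43.6]), -0.0993, array([-9. ,  9.9]), 139)
wrist yel [475.5 274. ] (array([673.6, -49.7]), -0.039, array([-29.2,  27.3]), 579)
wrist red [468.1 133.3] (array([660.1,  21.8]), -0.0273, array([-44. ,  42.5]), 1136)
wrist red [218.9 176.3] (array([548. ,   5.6]), 0.2893, array([-18.6,  21.3]), 2771)
wrist red [453.2 164.5] (array([655.1,   8.1]), -0.0263, array([-42.3,  42.6]), 378)
wrist red [459.1 173. ] (array([658.3,   4.1]), -0.0264, array([-42.9,  43.6]), 972)
wrist red [450.2 200.1] (array([655.7,  -8.9]), -0.0288, array([-43.5,  42.6]), 820)
wrist red [454. 210.] (array([658.1, -13.9]), -0.0285, array([-43. ,  43.3]), 917)
wrist red [446.4 232.3] (array([655.7, -25.5]), -0.0329, array([-44.1,  41.9]), 877)
wrist red [445.4 244. ] (array([655.9, -31.9]), -0.0273, array([-41.6,  44.9]), 859)
```

>>> drive_tool(increments=[[[0.6,0,0],[0,0,0],0],[[0,0,0],[0,0,0],0]])

```text
clock: 13.15
eef_pos: [0.5954, -0.0477, 0.0503]
tool_rot: [0.718, 0.696, -0.004, -0.0]
ft_force: [-0.0, 0.2, -0.0]
grip_width: 0.0001
grasp_force: 0.1
```

>>> drive_tool(increments=[[[0.6,0,0],[0,0,0],0],[[0,0,0],[0,0,0],0]])

```text
clock: 13.32
eef_pos: [0.5956, -0.0477, 0.0503]
tool_rot: [0.718, 0.696, -0.004, -0.001]
ft_force: [-1.6, -0.4, 1.2]
grip_width: -0.0
grasp_force: 0.7
```

Contact with the stop (1.6 N) at the expected place, so the card is home. Back off, rise, and turn back over the handle.

>>> drive_tool(increments=[[[-6,0.2,0],[0,0,0],0],[[-20,0.6,0],[0,0,0],0],[[-20,0.6,0],[0,0,0],0],[[0,0,36],[0,0,0],0],[[0,0,36],[0,0,0],0],[[0,15,5],[0,0,7],0.2],[[0,15,0],[0,0,7],0.45],[[0,18,0],[0,0,7],0.45]])

```text
clock: 13.98
eef_pos: [0.5506, 0.0016, 0.1289]
tool_rot: [0.577, 0.817, -0.003, 0.002]
ft_force: [-0.1, 0.3, -0.8]
grip_width: 0.0358
grasp_force: 0.0
```

>>> drive_tool(increments=[[[0,0,0],[0,0,7],0.45],[[0,0,0],[0,0,7],0.45],[[0,0,0],[0,0,7],0.45],[[0,0,0],[0,0,7],0.45],[[0,0,0],[0,0,7],0.45],[[0,0,0],[0,0,7],0.45],[[0,0,0],[0,0,7],0.45],[[0,0,0],[0,0,7],0.45]])

```text
clock: 14.65
eef_pos: [0.5497, 0.0017, 0.1274]
tool_rot: [0.125, 0.992, -0.003, 0.002]
ft_force: [0.7, -0.4, -0.7]
grip_width: 0.0387
grasp_force: 0.0
```

>>> drive_tool(increments=[[[0,0,0],[0,0,7],0.45],[[0,0,0],[0,0,5],0.45],[[0,0,0],[0,0,0],0.45],[[0,0,0],[0,0,0],0.45]])

```text
clock: 14.98
eef_pos: [0.5497, 0.0017, 0.1274]
tool_rot: [0.025, 1.0, -0.003, 0.002]
ft_force: [0.4, -0.3, -0.0]
grip_width: 0.0384
grasp_force: 0.0
```

```bash
python3 look.py p9 | grep side
python3 - <<'E'
from h import *
a=cv2.imread("pics/p9.png");b=cv2.imread("pics/p8.png");cv2.imwrite("pics/v9.png",a)
o=get_obs();print(o["eef_pos"],o["joint_pos"])
E
```

```text
side yel [294.6 194.1] (array([656. , -46.6]), -0.0404, array([-44.4,  45.5]), 102)
side red [291.4 205. ] (array([656.9,   0.8]), -0.0694, array([-45.6,  42.9]), 252)
side red [326.9 212.4] (array([544. ,  16.8]), -1.3526, array([-31.3,  31.4]), 138)
side red [321.9 382.8] (array([484. , 533.8]), -1.2686, array([-26.8,  27.5]), 493)
[0.54985568 0.0016725  0.12740473] [ 0.00651718  0.39965993 -0.04974587  1.11670446 -0.00629667  0.05592994]
```

View pics/p9.png

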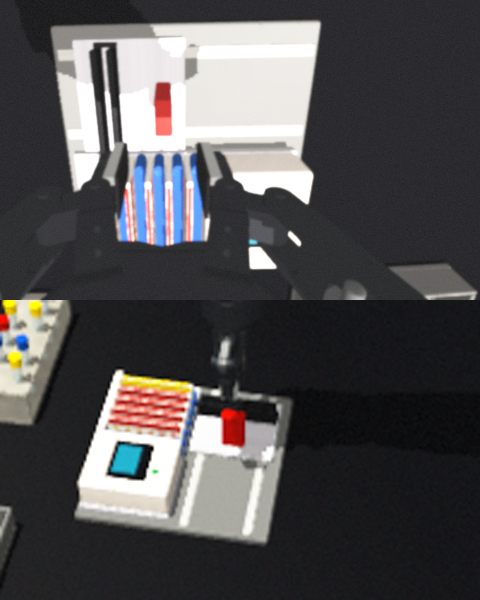

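The channel is empty (105,95), the card is level with its neighbours, and the handle (163,110) is centred between the fingers. Descend and pinch.

>>> drive_tool(increments=[[[-0.5,0,-28],[0,0,0.8],0.45],[[0,0,-28],[0,0,0],0.45],[[0,0,-28],[0,0,0],0.45],[[0,0,0],[0,0,0],0.45],[[0,0,0],[0,0,0],0.2],[[0,0,0],[0,0,0],0],[[0,0,0],[0,0,0],0],[[0,0,0],[0,0,0],0]])

```text
clock: 15.75
eef_pos: [0.5504, 0.0018, 0.0448]
tool_rot: [0.017, 1.0, -0.003, 0.004]
ft_force: [-0.7, -0.2, -0.4]
grip_width: 0.0129
grasp_force: 59.5
```

>>> drive_tool(increments=[[[0.2,6,0],[0,0,0],0],[[0.4,14,0],[0,0,0],0],[[0.4,14,0],[0,0,0],0],[[0.4,14,0],[0,0,0],0],[[0.4,14,0],[0,0,0],0],[[0.4,14,0],[0,0,0],0],[[0.4,14,0],[0,0,0],0],[[0.2,8,0],[0,0,0],0]])

```text
clock: 16.42
eef_pos: [0.5532, 0.1017, 0.0448]
tool_rot: [0.016, 1.0, -0.003, 0.004]
ft_force: [-0.4, -1.9, 6.2]
grip_width: 0.0136
grasp_force: 60.6
```

>>> drive_tool(increments=[[[0,5,0],[0,0,0],0],[[0,0,0],[0,0,0],0],[[0,0,0],[0,0,0],0]])

```text
clock: 16.67
eef_pos: [0.5534, 0.1068, 0.0448]
tool_rot: [0.016, 1.0, -0.002, 0.004]
ft_force: [-1.6, 1.1, 5.9]
grip_width: 0.013
grasp_force: 60.6
```

>>> drive_tool(increments=[[[0,2,0],[0,0,0],0],[[0,0,0],[0,0,0],0]])

```text
clock: 16.83
eef_pos: [0.5534, 0.108, 0.0448]
tool_rot: [0.016, 1.0, -0.002, 0.004]
ft_force: [-0.2, -0.1, 5.7]
grip_width: 0.0134
grasp_force: 60.6
```

>>> drive_tool(increments=[[[0,1,0],[0,0,0],0],[[0,0,0],[0,0,0],0]])

```text
clock: 17.0
eef_pos: [0.5534, 0.1087, 0.0448]
tool_rot: [0.017, 1.0, -0.003, 0.004]
ft_force: [-1.2, -0.8, 6.3]
grip_width: 0.013
grasp_force: 60.6
```

>>> drive_tool(increments=[[[0,1,0],[0,0,0],0],[[0,0,0],[0,0,0],0]])

```text
clock: 17.17
eef_pos: [0.5535, 0.1092, 0.0448]
tool_rot: [0.017, 1.0, -0.003, 0.004]
ft_force: [-0.2, -1.0, 6.0]
grip_width: 0.0131
grasp_force: 60.7
```

>>> drive_tool(increments=[[[0,1,0],[0,0,0],0],[[0,0,0],[0,0,0],0]])

```text
clock: 17.33
eef_pos: [0.5534, 0.1093, 0.0448]
tool_rot: [0.017, 1.0, -0.004, 0.004]
ft_force: [-0.1, -4.8, 6.9]
grip_width: 0.0134
grasp_force: 60.7
```

It is at the left end stop: y = 0.1093 as at the start, with force building. Release, rise, then check.

>>> drive_tool(increments=[[[0,0,0],[0,0,0],0.45],[[0,0,0],[0,0,0],0.45],[[0,0,0],[0,0,0],0.45],[[0,0,0],[0,0,0],0.45],[[0,0,20],[0,0,0],0.45],[[0,0,30],[0,0,0],0.45],[[0,0,30],[0,0,0],0.45],[[0,0,30],[0,0,0],0.45]])

```text
clock: 18.0
eef_pos: [0.5517, 0.1099, 0.154]
tool_rot: [0.017, 1.0, -0.003, 0.002]
ft_force: [0.4, -0.5, -0.3]
grip_width: 0.0387
grasp_force: 0.0
```

>>> drive_tool(increments=[[[-30,-20,20],[0,0,0],0.45],[[-30,-20,10],[0,0,0],0.45],[[-30,-20,0],[0,0,0],0.45],[[-30,-20,0],[0,0,0],0.45],[[0,0,0],[0,0,0],0.45],[[0,0,0],[0,0,0],0.45]])

```text
clock: 18.5
eef_pos: [0.4306, 0.0291, 0.1834]
tool_rot: [0.018, 1.0, -0.003, 0.002]
ft_force: [0.5, -0.4, 0.1]
grip_width: 0.0386
grasp_force: 0.0
```

```bash
python3 look.py p10
python3 - <<'E'
from h import *
a=cv2.imread("pics/p10.png")[300:]
c=camera("scene");b=cv2.resize(c["image"][170:290,240:400,::-1],(480,300),interpolation=cv2.INTER_CUBIC)
cv2.imwrite("pics/v10.png",np.vstack([a,b]))
S0=pickle.load(open("scene0.pkl","rb"))
for n,cc in(("0",S0),("1",c)):
  if n=="1":
    for q in("handle","reagent","jar","pipette","tip_box"): 
      r=silhouettes(q,c);print(q,[(round(x["conf"],2),np.round(x["bbox"])) for x in r[:1]])
E
```

```text
wrist red [395.6 274. ] (array([520.2, 105.4]), 0.5166, array([-12.5,  21. ]), 106)
side yel [294.6 194.1] (array([656. , -46.6]), -0.0404, array([-44.4,  45.5]), 102)
side red [291.4 205. ] (array([657.1,   0.8]), -0.0606, array([-44.8,  42.4]), 255)
side red [320.8 239. ] (array([547.2, 121.7]), -1.3554, array([-29.9,  26.7]), 148)
side red [321.9 382.8] (array([484. , 533.8]), -1.2686, array([-26.8,  27.5]), 493)
handle [(0.68, array([315., 210., 356., 240.]))]
reagent []
jar [(0.8, array([436., 285., 462., 316.]))]
pipette [(0.69, array([255., 150., 297., 165.]))]
tip_box [(0.9, array([223., 127., 261., 157.]))]
```

View pics/v10.png

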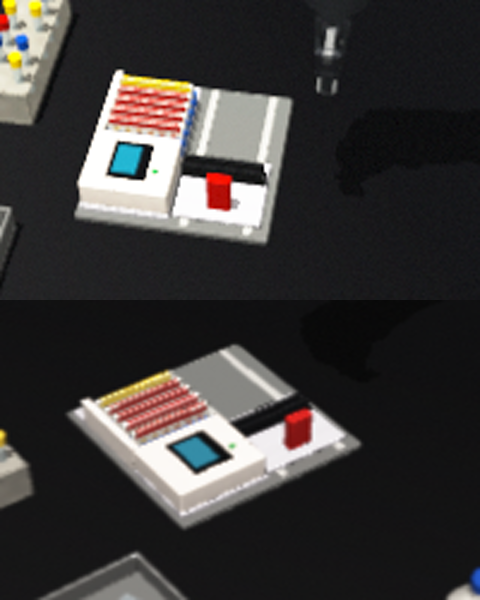

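The yellow card is home beside the four red ones, the empty carriage is parked at the left end, and the gripper is clear.

```bash
python3 -c "
from workcell import job_done;print(job_done())"
```

```text
the job is handed in; nothing more can be done
None
```

The gel card is fully home in the empty rightmost slot, the empty carriage is parked against its left end stop and released, and the job is handed in after about 19 s of robot time.

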